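# Tip a cup of cleaned spacers out of a lever-operated cradle

### The job

The freshly cleaned spacers are in the steel cup. Push the cup down into the leaning cradle of the tip-out stand until it sits fully home on the cradle's floor; its spring clips are stiff and twisting the cup to and fro helps it down, but feel for the floor without ramming it, and spill nothing. Then swing the lever right over to its stop so that all four spacers drop into the tray, and swing it back to its loading stop, the empty cup still fully home; leave the tray and the other things on the bench where they are.

Things in the scene. Friction and masses are not known exactly. Their poses are not given: they have to be found in the camera images.
- cup: Plain straight steel cup with the spacers in it: outside diameter 56 mm, 100 mm high, wall 3 mm, inner floor 4 mm above its underside, about 0.2 to 0.3 kg. Stands upright on the bench. Origin: centre of its underside; z points up out of its mouth. Round: its yaw does not matter.
- stand: Tip-out stand, fixed to the bench: grey base plate 158 x 232 mm and two upright cheeks, 132 mm apart, that carry the cradle on a level axle; cheek tops 165 mm above the bench. Origin: on the bench, straight below the cradle's middle. x: along the axle, away from the side with the lever. y: the side to which the cradle tips, over the tray. z up.
- axle (a point): Middle of the level axle on which the cradle turns, 138 mm above the bench; axes as the stand's.
- seat (a point): Point on the holder's middle line where the cradle's floor would be at its lowest setting, 44 mm from the axle; z: along the middle line, out of the mouth. The floor is a steel plate, 48 mm across, on a locked screw, set 0 to 16 mm above this point; the setting is not reported: feel for it. Push the cup along the middle line: a push straight down turns a leaning cradle.
- mouth (a point): Centre of the upper edge of the cradle's top ring, 48 mm from the seat point along its z; bore 60 mm, flared to 66 mm. From 38 mm above the seat point down, four stiff sprung clips grip the cup: pushed straight in it drags with 12 to 40 N all the way; turned to and fro as it goes (0.5 rad each way, 5 mm a turn) with under 18 N, then stops dead at the floor. Over 40 N on the floor is ramming.
- cradle (a joint): Angle of the cradle about its axle, rad: 0 with the holder upright, negative when its mouth leans back to the stand's -y (loading stop at -0.4), positive as it tips toward +y; 2.5 at the tipped stop, mouth down over the tray. Starts leaning back by 0.1 to 0.4. Stiff in its bearing (0.15 N m), it stays where it is left; the clips hold a seated cup upside down.
- lever_grip (a point): Middle of the lever's black hand grip: round, 19 mm thick, 70 mm long, revolving on its pin, parallel to the axle (its x axis), 122 mm from the stand's middle toward its -x and 85 mm from the axle. Lever angle from vertical = cradle angle - 1.05: it leans 1.45 rad to the stand's -y side at the loading stop, passes over the top, and leans 1.45 rad to the +y side at the tipped stop.
- tray: Shallow open steel tray, 112 x 176 mm, 32 mm high, walls 2 mm, standing loose on the stand's base plate under the cradle and out to its +y side. Origin: centre of its underside; x, y along its sides.
- spacer_0: One of the four pale hexagonal spacers in the cup, 36 mm long, 10 mm across, 14 g, standing on the cup's floor at the start. Origin: centre of its lower end, z along it.
- spacer_1: One of the four pale hexagonal spacers in the cup, 32 mm long, 10 mm across, 14 g, standing on the cup's floor at the start. Origin: centre of its lower end, z along it.
- spacer_2: One of the four pale hexagonal spacers in the cup, 32 mm long, 10 mm across, 14 g, standing on the cup's floor at the start. Origin: centre of its lower end, z along it.
- spacer_3: One of the four pale hexagonal spacers in the cup, 36 mm long, 10 mm across, 14 g, standing on the cup's floor at the start. Origin: centre of its lower end, z along it.
- ipa_bottle: Bystander: squat white solvent dispenser bottle with a flat pump top, 64 mm across, 123 mm high, standing near the cup. Origin: centre of its underside.
- flush_cutter: Bystander: flush cutter with red handles, 119 mm long, 15 mm high, lying on the bench. Origin: centre of its underside.
- black_brush: Bystander: slim black brush, 138 mm long, 10 mm high, lying on the bench. Origin: centre of its underside.
Things that resemble listed ones, but are neither listed nor needed, are in the scene too. What is shaped like the cup but orange is not meant.

How it is judged (in metres and radians):
On the way, in this order (a step that is already met when the one before it is completed fails the run):
1. the cup sits fully home on the floor of the cradle, mouth up, with all four spacers in it (distance between cup and floor_plate_c0 below 0.005 m and distance between each of spacer_0, spacer_1, spacer_2, spacer_3 and cup below 0.075 m and value of joint cradle below 0.15 rad), for 0.2 s.
2. the cradle is tipped to its stop with the cup still held in it (value of joint cradle above 2.35 rad and distance between cup and floor_plate_c0 below 0.008 m), for 0.2 s.
At the end, for the whole second after the job is handed in: All four spacers lie at rest in the tray, below its rim; the cradle is back at its loading stop (below -0.33 rad) and still; the cup is still fully home in it: its underside is within 2.5 mm of the floor plate's top (5 mm of the plate's centre, 2.5 mm deeper) (distance between cup and floor_plate_c0 below 0.005 m and x of spacer_0 in the frame of tray between -0.056 and 0.056 m and y of spacer_0 in the frame of tray between -0.088 and 0.088 m and z of each of spacer_0, spacer_1, spacer_2, spacer_3 in the frame of tray below 0.032 m and linear speed of each of spacer_0, spacer_1, spacer_2, spacer_3, cup below 0.02 m/s and x of spacer_1 in the frame of tray between -0.056 and 0.056 m and y of spacer_1 in the frame of tray between -0.088 and 0.088 m and x of spacer_2 in the frame of tray between -0.056 and 0.056 m and y of spacer_2 in the frame of tray between -0.088 and 0.088 m and x of spacer_3 in the frame of tray between -0.056 and 0.056 m and y of spacer_3 in the frame of tray between -0.088 and 0.088 m and value of joint cradle below -0.33 rad and velocity of joint cradle below 0.05 rad/s); the robot touches nothing.
It fails at once if a bystander is moved more than 30 mm (distance of any of ipa_bottle, flush_cutter, black_brush from where it was at the start of the episode above 0.03 m).
It fails at once if the cup is rammed: it presses on the cradle's floor with over 40 N (contact force between cup and floor_plate_c0 above 40 N).
It fails at once if the tray is moved more than 25 mm (distance of tray from where it was at the start of the episode above 0.025 m).
It also fails if it takes over 67 s, if anything falls off the work surface, if the arm or the gripper's body presses on something with over 40 N, if the wrist force passes 120 N, or if a joint passes its speed limit or range.

### The arm

A 6-joint arm with a two-finger parallel gripper is mounted at the origin on a cart in front of the work surface, level with it; the furniture and walls round the work are solid. World frame = base frame: x ahead of the robot, y to its left, z up, the work surface at z = 0. Lengths are in mm, angles in degrees, forces in N, time in s.
With the tool pointing down it reaches from about 350 to 800 mm from the base axis. Payload 7.3 kg.
Tool frame: the origin (TCP) lies at the very end of the fingers, on their centre line; the grasp point (between the pads) lies robot.tcp_to_grasp behind it (robot.tcp_to_grasp is the distance from the TCP to the grasp point, in mm); z points along the fingers, y is the line along which they close (so a half turn about z gives the same grasp; the last joint's range is limited). The gripper opens to 85 mm and grips with 20 to 120 N. Pads are 22 mm wide; open, the fingers measure 114 mm over their backs; the gripper's body (76 mm by 85 mm) begins 54 mm behind the grasp point. The pads swing forward as they close: fully open they stand 13 mm farther back than shut.
Start: joints at [57.926, 19.595, 87.324, -0, 73.075, -8.365], TCP at [211.087, 480.717, 204.022] pointing down, gripper open.
Joint ranges: [-145.02, 145.02], [-44.19, 115.74], [2.07, 154.8], [-57.11, 237.11], [16.16, 152.29], [-177.93, 177.93]. Speed limits (degrees/s): [147.25, 147.25, 180, 180, 180, 180].

### API

Orientations are given as [roll, pitch, yaw] about the fixed x, y, z axes, in that order (R = Rz(yaw) Ry(pitch) Rx(roll)).
In Python, from plant import monitor, imaging, robot gives the robot as it stands.
- The arm moves only by the tool step_arm, never from a script. Its argument "steps" is a list of rows, each a list of 3 entries, a list of its own where there are three numbers: the shift along the world's x, y, z in m, then the turn, a rotation vector about the world's x, y, z in rad, then the opening, from -1 (shut) to 1 (fully open). A call has 1 to 20 rows; each row is the pose to reach, as a shift and turn from the pose commanded when the call began; what a row does not reach only later rows make up. A row lasts 1/8 s, in which the tool goes at most 62.5 mm and 10.7 degrees, less where a joint would pass 70% of its speed; a pose out of reach is approached as far as the arm can. A call with a gripper value outside its range is refused whole. The fingers move at their own pace and stop on an object; the grip force is fixed at half the most. Time passes only in rows, so rows that repeat a pose let the fingers close. It gives the time, the measured TCP pose, the force, the opening and the grip force at its end, in the units of the state.
- monitor.state(): the state, without advancing time (a new reading comes with each control period).
- imaging.read_camera(name): name is "side" or "top"; returns the picture (480x640x3 uint8, red, green, blue); there is no depth.
- imaging.get_calibration(name): a dict with "fov_y" (degrees; the focal length in pixels is half the picture's height over the tangent of half this angle, whatever the lens; pixels are square), "cx", "cy" (the principal point, pixels), "dist_coeffs" ([k1, k2, p1, p2, k3] as OpenCV has them; the pictures are not rectified), "view" (4x4, takes a point from world to camera coordinates). Camera axes: x right, y down, z forward; pixel columns grow to the right and rows downward; lengths in mm; the calibration is good to about 2 mm. A picture is of the moment at which its call begins. get_calibration takes no time and is no camera call.
- robot.sign_off(): hands the job in; it is judged then, once.
The state is a dict: "time_s": time; "q": joint angles; "joint_vel": joint speeds; "tau": joint torques, N m; "position": TCP position; "ee_rot": TCP orientation; "contact_force": force on the tool from outside, world axes, zero at the start; "ft_torque": the same for the moment, N m; "gripper_width": opening from 0.0 (shut) to 1.0 (fully open); "gripper_force": force on a finger pad.
Only numpy, scipy, OpenCV 4.12 (cv2) and the standard library are available. Lean on these libraries where they do the work, as an engineer would, in place of code of your own. Each camera call takes 0.05 s, during which the arm holds its last target. There are 200 camera calls.

## Working session

There is one attempt and no reset: what is moved stays moved. The work goes in short steps, Python scripts to look and compute and a tool call to move; the robot and the scene stay as the last step left them, time stands still between calls to the robot, and variables do not carry over. Pictures are saved under pics/ and viewed, at most 10 in all, crops included, and the job is handed in when it is done.

Besides the shell and the picture viewer there is one more tool, called after "Emit:" as name(argument=value, ...) on one line, values as JSON. step_arm: Moves the arm, as the interface text tells. Its arguments: {"type":"object","properties":{"steps":{"type":"array"}},"required":["steps"]}

```bash
ls; mkdir -p pics; python3 - <<'E'
from plant import monitor, imaging, robot
import cv2, numpy as np
print(robot.tcp_to_grasp); s=monitor.state(); print(s)
for n in("top","side"):
    im=imaging.read_camera(n); cv2.imwrite(f"pics/{n}0.png",im[:,:,::-1]); np.save(f"{n}0.npy",im)
    c=imaging.get_calibration(n); print(n,c["fov_y"],c["cx"],c["cy"],c["dist_coeffs"],np.round(c["view"],3).tolist())
E
```

```text
pics
18.700000000000003
{'time_s': 0.0, 'q': array([ 5.79262331e+01,  1.96352652e+01,  8.73785778e+01, -5.31415861e-05,
        7.30766543e+01, -8.36515462e+00]), 'joint_vel': array([-0.04808363, -0.12400509, -0.04900563,  0.01925577, -0.05164687,
        0.0780005 ]), 'tau': array([-2.56546155e-04, -4.33688879e+01, -2.46010190e+01, -1.05115880e-04,
        7.90761842e-03,  3.75641866e-05]), 'position': array([210.8248771 , 480.30174287, 203.32841578]), 'ee_rot': array([-1.79910458e+02, -1.31153994e-02,  1.56291393e+02]), 'contact_force': array([-0.01544617, -0.06792162, -0.67145061]), 'ft_torque': array([ 0.01003447,  0.02173857, -0.02513883]), 'gripper_force': 0.0, 'gripper_width': 0.9969544679108059}
top 56.91425686661832 319.6769654532402 240.5637013006861 [-0.0119126  0.         0.         0.         0.       ] [[-0.001, -0.999, -0.037, 49.811], [-0.997, 0.004, -0.076, 520.686], [0.076, 0.036, -0.996, 986.002], [0.0, 0.0, 0.0, 1.0]]
side 55.402721277349386 319.5797344031793 240.84502649479288 [-0.00210608  0.          0.          0.          0.        ] [[0.973, -0.232, 0.017, -459.255], [-0.096, -0.469, -0.878, 160.417], [0.211, 0.852, -0.478, 767.878], [0.0, 0.0, 0.0, 1.0]]
```

View pics/top0.png

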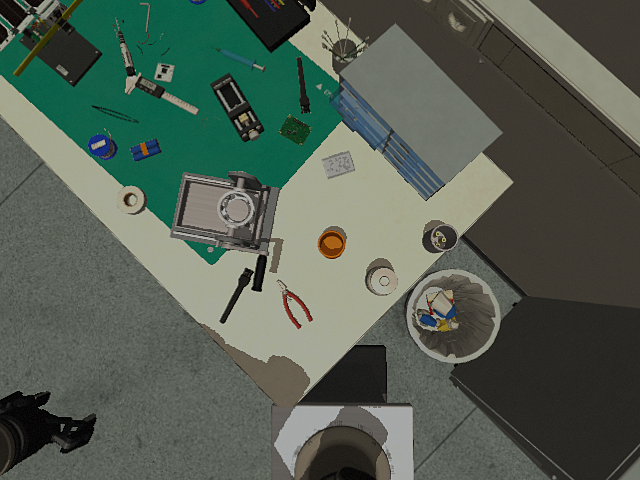

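View pics/side0.png

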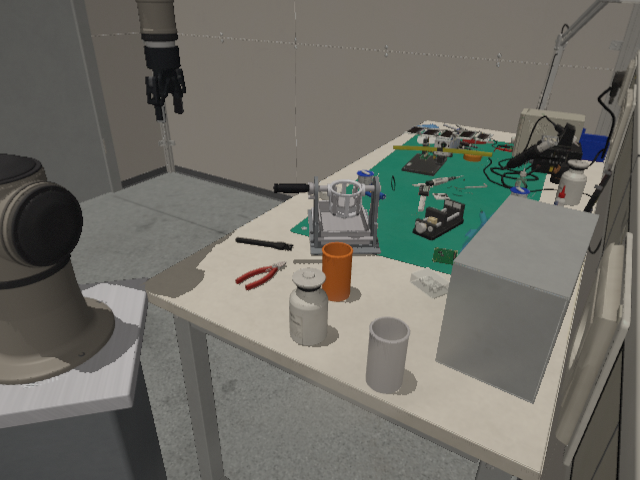

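Candidates for the cup: the grey cup at top (440,236) / side (387,355), the orange cup at top (332,243) / side (337,272), and the pen pot at top (345,55). By the description it is the grey steel one. I'll check it and the stand in a close crop.

```bash
cat > h.py <<'E'
import numpy as np, cv2
from plant import monitor, imaging, robot
C={n:imaging.get_calibration(n) for n in("top","side")}
def K(n):
    c=C[n]; f=240/np.tan(np.radians(c["fov_y"]/2)); return np.array([[f,0,c["cx"]],[0,f,c["cy"]],[0,0,1]])
def proj(n,P):
    V=np.array(C[n]["view"]); P=np.atleast_2d(np.array(P,float))
    return cv2.projectPoints(P.reshape(-1,1,3),cv2.Rodrigues(V[:3,:3])[0],V[:3,3],K(n),np.array(C[n]["dist_coeffs"]))[0].reshape(-1,2)
def ray(n,p):
    V=np.array(C[n]["view"]); u=cv2.undistortPoints(np.array(p,float).reshape(1,1,2),K(n),np.array(C[n]["dist_coeffs"])).ravel()
    R=V[:3,:3]; return -R.T@V[:3,3], R.T@np.array([u[0],u[1],1])
def onz(n,p,z):
    o,d=ray(n,p); return o+d*(z-o[2])/d[2]
def tri(pt,ps):
    (a,d),(b,e)=ray("top",pt),ray("side",ps)
    s=np.linalg.lstsq(np.c_[d,-e],b-a,rcond=None)[0]; p,q=a+s[0]*d,b+s[1]*e
    return (p+q)/2,np.linalg.norm(p-q)
E
python3 - <<'E'
import cv2,numpy as np
t=cv2.imread("pics/top0.png"); s=cv2.imread("pics/side0.png")
f=lambda im,x,y,w,h,k:cv2.resize(im[y:y+h,x:x+w],None,fx=k,fy=k,interpolation=cv2.INTER_CUBIC)
o=np.zeros((600,800,3),np.uint8)
a=f(t,165,165,120,140,4); o[:560,:480]=a
b=f(t,415,210,50,50,6); o[:300,480:780]=b
c=f(s,355,305,65,95,3); o[300:585,480:675]=c
cv2.imwrite("pics/crop1.png",o)
cv2.imwrite("pics/crop2.png",f(s,265,165,130,100,6))
E
```

```text
(no output)
```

View pics/crop1.png

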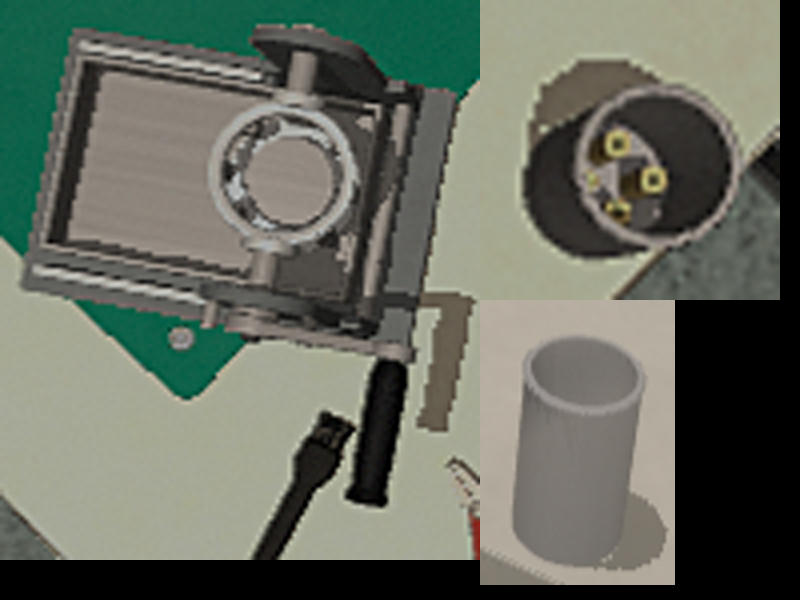

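View pics/crop2.png

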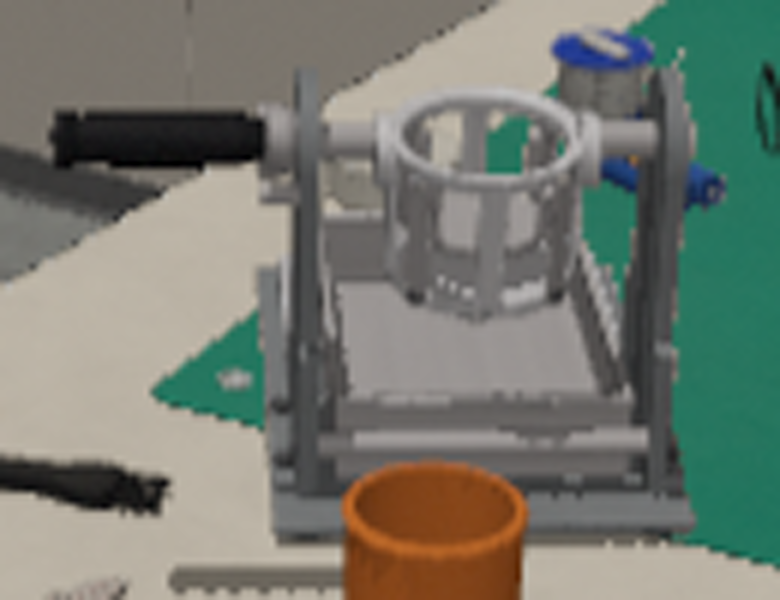

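The crops confirm the grey cup: it is open and steel, with hex spacers standing in it. Its rim is near top (445,237.5) / side (389,330). In the top view, the ring is near (236,208) and the grip runs from (257,290) to (264,255).

```bash
python3 - <<'E'
from h import *
print("cup rim",tri((444.4,237.3),(389.3,330)),onz("top",(444.4,237.3),100))
m=tri((235.5,207.8),(346.5,188)); print("ring",m, onz("top",(235.5,207.8),142),onz("side",(346.5,188),142))
g=[tri((256.6,289.5),(274.5,188)),tri((263.6,255.7),(309,187.5))]; print("grip",g)
a=onz("top",(240,183),138);b=onz("top",(231,231),138); print("axle",a,b,np.degrees(np.arctan2(*(a-b)[1::-1])))
# base plate right edge, and left edge
px=lambda x,y:(165+x/4-.4,165+y/4-.4)
e1,e2=onz("top",px(457,92),8),onz("top",px(410,355),8); d=e1-e2; print("plate edge",e1,e2,np.degrees(np.arctan2(d[1],d[0])),np.hypot(*d[:2]))
e1,e2=onz("top",px(78,35),8),onz("top",px(25,283),8); d=e1-e2; print("plate left",e1,e2,np.degrees(np.arctan2(d[1],d[0])),np.hypot(*d[:2]))
for n,p in dict(bottle=(382,278),orange=(332,240)).items(): print(n,onz("top",p,120 if n=="bottle" else 100))
print("brush",[onz("top",p,5) for p in((248,270),(222,322))],"cutter",[onz("top",p,8) for p in((279,282),(297,327),(312,318))])
E
```

```text
cup rim (array([ 520.98148436, -214.62387732,   96.02321817]), np.float64(0.3745669454042506)) [ 520.47487179 -213.59007498  100.        ]
ring (array([580.7911475 , 215.26940805, 136.97504045]), np.float64(2.4587512365864237)) [578.82725857 214.41542096 142.        ] [578.30746666 203.24582784 142.        ]
grip [(array([415.41309306, 164.8439793 , 169.73917453]), np.float64(0.39902680047452976)), (array([481.82493249, 151.28447522, 171.08449356]), np.float64(2.9302794215298653))]
axle [630.47942495 206.7604099  138.        ] [532.06581203 223.90053121 138.        ] -9.879770221739037
plate edge [646.07531518 143.92168791   8.        ] [492.71274165 170.27470266   8.        ] -9.750183226798294 155.61028354539835
plate left [682.19496561 368.70596401   8.        ] [535.47545409 396.76629148   8.        ] -10.82715876582044 149.37870343182695
bottle [436.65998609 -81.50037372 120.        ]
orange [515.84435397  19.65364788 100.        ]
brush [array([454.46631616, 214.85360765,   5.        ]), array([335.29845251, 273.78606152,   5.        ])] cutter [array([426.8490278 , 142.33456291,   8.        ]), array([324.89544463, 100.6934988 ,   8.        ]), array([345.24396587,  66.53674155,   8.        ])]
```

Emit:
step_arm(steps=[[[0.02, -0.04, 0.036], [0, 0, 0.06], 1], [[0.045, -0.1, 0.036], [0, 0, 0.12], 1], [[0.07, -0.155, 0.036], [0, 0, 0.18], 1], [[0.095, -0.21, 0.036], [0, 0, 0.24], 1], [[0.12, -0.265, 0.036], [0, 0, 0.24], 1], [[0.143, -0.32, 0.036], [0, 0, 0.24], 1], [[0.167, -0.375, 0.036], [0, 0, 0.24], 1], [[0.192, -0.43, 0.036], [0, 0, 0.24], 1], [[0.216, -0.485, 0.036], [0, 0, 0.24], 1], [[0.24, -0.54, 0.036], [0, 0, 0.24], 1], [[0.265, -0.595, 0.036], [0, 0, 0.24], 1], [[0.29, -0.65, 0.036], [0, 0, 0.24], 1], [[0.305, -0.685, 0.036], [0, 0, 0.24], 1], [[0.3096, -0.6948, 0.036], [0, 0, 0.24], 1], [[0.3096, -0.6948, 0.036], [0, 0, 0.24], 1], [[0.3096, -0.6948, 0.036], [0, 0, 0.24], 1], [[0.3096, -0.6948, 0.036], [0, 0, 0.24], 1]])

```text
time_s: 2.22
position: [520.5, -212.9, 240.5]
ee_rot: [180.0, 0.0, 170.1]
contact_force: [0.2, -0.2, -0.1]
gripper_width: 1.002
gripper_force: 0.0
```

Emit:
step_arm(steps=[[[0, -0.001, -0.04], [0, 0, 0], 1], [[0, -0.001, -0.085], [0, 0, 0], 1], [[0, -0.001, -0.13], [0, 0, 0], 1], [[0, -0.001, -0.165], [0, 0, 0], 1], [[0, -0.001, -0.18], [0, 0, 0], 1], [[0, -0.001, -0.18], [0, 0, 0], 1], [[0, -0.001, -0.18], [0, 0, 0], 1]])

```text
time_s: 3.1
position: [521.7, -215.5, 61.6]
ee_rot: [-179.9, 0.2, 170.1]
contact_force: [0.1, -0.2, 1.1]
gripper_width: 1.0
gripper_force: 0.0
```

Emit:
step_arm(steps=[[[0, 0, 0], [0, 0, 0], 0.2], [[0, 0, 0], [0, 0, 0], -0.2], [[0, 0, 0], [0, 0, 0], -0.6], [[0, 0, 0], [0, 0, 0], -1], [[0, 0, 0], [0, 0, 0], -1], [[0, 0, 0], [0, 0, 0], -1], [[0, 0, 0], [0, 0, 0], -1]])

```text
time_s: 3.98
position: [521.5, -215.3, 61.6]
ee_rot: [-180.0, 0.1, 170.0]
contact_force: [-0.8, 1.5, 7.3]
gripper_width: 0.623
gripper_force: 62.6
```

```bash
cat >> h.py <<'E'
def fr(X,Y,yaw):
    c,s=np.cos(yaw),np.sin(yaw); return np.array([X,Y,138.]),np.array([c,s,0]),np.array([-s,c,0]),np.array([0,0,1.])
E
python3 - <<'E'
from h import *
from scipy.optimize import least_squares
obs=[("top","m",235.5,207.8),("side","m",346.5,188),("top","g0",256.6,289.5),("top","g1",263.6,255.7),("side","g0",274.5,188),("side","g1",309,187.5),
("top","p0",165+457/4-.4,165+92/4-.4),("top","p1",165+410/4-.4,165+355/4-.4)]
def pts(p):
    X,Y,yaw,c,py=p[:5]; A,ex,ey,ez=fr(X,Y,yaw); u=np.sin(c)*ey+np.cos(c)*ez
    l=np.sin(c-1.05)*ey+np.cos(c-1.05)*ez
    P0=A*[1,1,0]+8*ez
    return dict(m=A+4*u,g0=A+85*l-157*ex,g1=A+85*l-87*ex,p0=P0+79*ex+py*ey,p1=P0-79*ex+py*ey)
def res(p): 
    d=pts(p); return np.concatenate([proj(n,d[k])[0]-[x,y] for n,k,x,y in obs])
r=least_squares(res,[579,214,-.17,-.13,-60],loss="soft_l1"); print(r.x,np.degrees(r.x[2])); print(res(r.x).reshape(-1,2).round(1))
for c in(-.1,-.2,-.3,-.4): 
    q=r.x.copy();q[3]=c;print(c,proj("side",[pts(q)[k] for k in("g0","g1")]).round(1).tolist())
s=monitor.state();print(s["position"],s["ee_rot"],s["contact_force"])
E
```

```text
[ 5.81041626e+02  2.14615780e+02 -1.69606109e-01 -1.26452549e-01
 -5.85445940e+01] -9.717714252735846
[[ 0.2 -1. ]
 [-0.2 -1.9]
 [ 0.5  1.1]
 [-0.1 -0.8]
 [-1.2 -0.1]
 [-0.7  0.1]
 [ 0.2 -1.3]
 [ 0.  -0.3]]
-0.1 [[273.3, 186.7], [308.3, 186.4]]
-0.2 [[273.4, 191.0], [308.3, 190.7]]
-0.3 [[273.5, 195.2], [308.4, 194.9]]
-0.4 [[273.6, 199.4], [308.4, 199.0]]
[ 521.46780059 -215.27824881   61.55739465] [-1.79972897e+02  1.39272720e-01  1.70039419e+02] [-0.78884463  1.47953914  7.28568012]
```

Emit:
step_arm(steps=[[[0, 0, 0.01], [0, 0, 0], -1], [[0, 0, 0.035], [0, 0, 0], -1], [[0, 0, 0.07], [0, 0, 0], -1], [[0, 0, 0.105], [0, 0, 0], -1], [[0.001, 0.01, 0.14], [0, 0, 0], -1], [[0.004, 0.03, 0.17], [0, 0, 0], -1], [[0.008, 0.06, 0.185], [0, 0, 0], -1], [[0.013, 0.095, 0.19], [0, 0, 0], -1], [[0.018, 0.13, 0.19], [0, 0, 0], -1], [[0.022, 0.165, 0.19], [0, 0, 0], -1], [[0.027, 0.2, 0.19], [0.01, 0, 0], -1], [[0.032, 0.235, 0.19], [0.02, -0.003, 0], -1], [[0.037, 0.27, 0.19], [0.035, -0.006, 0], -1], [[0.041, 0.305, 0.19], [0.05, -0.009, 0], -1], [[0.046, 0.34, 0.19], [0.07, -0.012, 0], -1], [[0.05, 0.37, 0.19], [0.09, -0.015, 0], -1], [[0.054, 0.395, 0.19], [0.11, -0.019, 0], -1], [[0.056, 0.41, 0.185], [0.128, -0.022, 0], -1], [[0.057, 0.418, 0.18], [0.128, -0.022, 0], -1], [[0.057, 0.418, 0.18], [0.128, -0.022, 0], -1]])

```text
time_s: 6.48
position: [577.3, 202.8, 239.1]
ee_rot: [172.6, -0.1, 170.1]
contact_force: [-0.1, -0.4, -3.1]
gripper_width: 0.622
gripper_force: 64.0
```

```bash
cat >> h.py <<'E'
from scipy.spatial.transform import Rotation as Ro
A=np.array([580.5,214.6,138.]);YAW=-.1696
def show(c=-.13):
    s=monitor.state(); _,ex,ey,ez=fr(A[0],A[1],YAW); R=Ro.from_euler("xyz",s["ee_rot"],degrees=True).as_matrix()
    p=s["position"]; b=p+61.6*R[:,2]; u=np.sin(c)*ey+np.cos(c)*ez; n=np.cos(c)*ey-np.sin(c)*ez; d=b-A
    F=s["contact_force"]
    print("t",round(s["time_s"],2),"pos",p.round(1),"cupbottom s",round(d@u+44,2),"lat x",round(d@ex,2),"lat n",round(d@n,2),"tool tilt",(-R[:,2]@ex).round(3),(-R[:,2]@ey).round(3),"F axial",round(F@u,1),"Fx",round(F@ex,1),"Fn",round(F@n,1),"M",s["ft_torque"].round(2),"w",round(s["gripper_width"],3))
E
python3 - <<'E'
from h import *
show()
for n in("top","side"): cv2.imwrite(f"pics/{n}1.png",imaging.read_camera(n)[:,:,::-1])
t=cv2.imread("pics/top1.png")[150:310,160:300]; s=cv2.imread("pics/side1.png")[90:290,250:410]
o=np.zeros((600,800,3),np.uint8); o[:480,:420]=cv2.resize(t,None,fx=3,fy=3)[:480,:420]; q=cv2.resize(s,(380,475)); o[:475,420:]=q
cv2.imwrite("pics/c1.png",o)
E
```

```text
t 6.47 pos [577.3 202.8 239.1] cupbottom s 84.25 lat x -1.28 lat n 0.93 tool tilt 0.002 -0.129 F axial -3.0 Fx -0.1 Fn -0.8 M [-0.11  0.02 -0.02] w 0.622
```

View pics/c1.png

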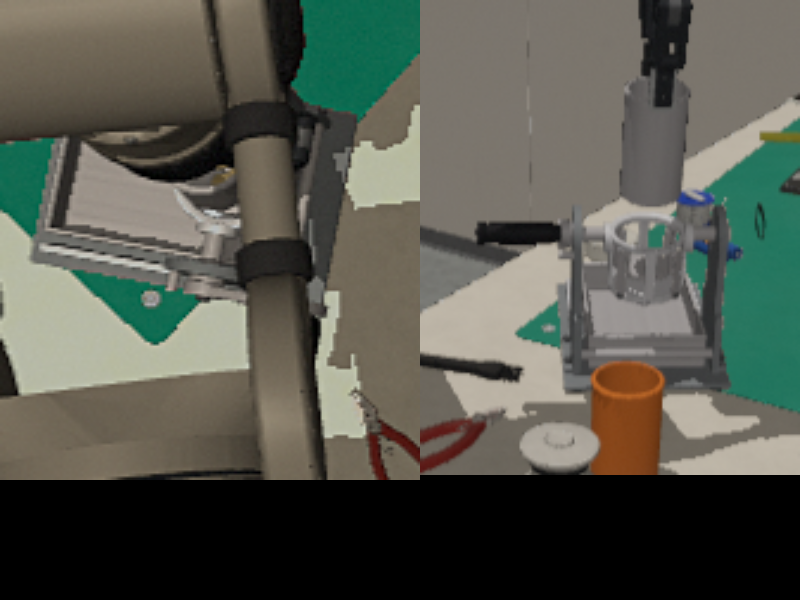

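The cup is gripped upright and held above the ring. In the side crop its centre is near x=656 and the ring's near x=648, so I'll measure that offset exactly.

```bash
python3 - <<'E'
from h import *
s=cv2.imread("pics/side1.png").astype(int); s0=cv2.imread("pics/side0.png").astype(int)
# cup: difference from first picture (x span per row)
d=np.abs(s-s0).sum(2)>40
for y in range(136,180,4):
    x=np.where(d[y,325:385])[0]+325
    print(y,x.min() if len(x) else 0,x.max() if len(x) else 0, end=" | ")
st=monitor.state();R=Ro.from_euler("xyz",st["ee_rot"],degrees=True).as_matrix();p=st["position"]
_,ex,ey,ez=fr(A[0],A[1],YAW)
print("\npred cup axis px",proj("side",[p+k*R[:,2] for k in(61.6,30,0,-30)]).round(1).tolist())
print("pred ring",proj("side",[A+4*ez+0*ex,A+4*ez+36*ex,A+4*ez-36*ex]).round(1).tolist())
for y in range(186,212,4): print(y,s0[y,322:378].sum(1)//3)
E
```

```text
136 336 362 | 140 336 362 | 144 335 361 | 148 335 361 | 152 335 361 | 156 335 360 | 160 335 360 | 164 334 360 | 168 334 360 | 172 334 359 | 176 339 377 | 
pred cup axis px [[346.7, 170.8], [347.6, 157.4], [348.5, 144.1], [349.4, 130.4]]
pred ring [[346.0, 186.0], [362.2, 185.9], [329.7, 186.1]]
186 [157 157 157 157 157 148 187 186 172 168 109  91  89 122 145 164 171 177
 178 178 128 118 114 116 119 134  90  85  84  85  85 141 147  96  98 106
 115 163 179 139 170 183 181 156 154 154 154 154 154 153 154 154 107  62
 104 109]
190 [ 92  93  92  92  92  81 152 155 150 147 175 155 109  97 112 170 172 173
 172 151 123 116 115 120  90  83  83  83  82  83 135  98  97  89  85 112
  89 166 178 170 142 150 156 109  92  90  90  89  90  91  90  90  69  59
  86  92]
194 [119 110 118 121 126  96 107 110 115 105  85 114 117 106 110 120 129 146
 134 138 155 154 164 162 159 159 161 161 162 151 146 137 149 137 124 115
 130 116  80 101 105 107 108  57  45  48  58  63  70  63  59  47  59  60
  77  76]
198 [117 122 122 124 127 126 121  87 118  86  85  90  93  90  88  90 115 149
 151 151 152 150 150 120 116 118 117 122 147 154 157 127  95 102  88  90
  86  84  90 118  88  83  83  84  83  83  84  83  84  63  52  47  60  58
  75  75]
202 [ 99  97  98  97  98  96  95  85 116 122  93  92  94  91  99  88 131 151
 151 151 151 152 132 118 116 117 116 119 150 152 153 152 115  94  83  81
  84  83 113 131  93  84  85  85  85  84  84  84  84  62  48  46  59  70
  76  74]
206 [100 101 101 100 100 101 100 106 117 119 100  92  93  93 106  89  88 105
 113 116 119 129 106 115 117 117 119 103 115 105  90  85  98 124 110  86
  84  90 116 131 152  97  85  86  85  85  85  84  93  64  48  59  57  77
  75  76]
210 [101 101 101 101 102 102 101  93 104 104  96  92  92  92  98 104 105 105
 105 104 105 105 106 114 118 117 120 106 104 104 104 104 104 103  91  85
  83 130  98  81 111 153 169 122 131  93  85 107  65  59  47  58  58  74
  74  73]
```

Emit:
step_arm(steps=[[[0.001, 0.0, -0.012], [0, 0, 0], -1], [[0.0013, 0.0015, -0.024], [0, 0, 0], -1], [[0.0015, 0.0025, -0.03], [0, 0, 0], -1], [[0.0016, 0.0033, -0.035], [0, 0, 0], -1], [[0.0017, 0.0039, -0.039], [0, 0, 0], -1], [[0.0017, 0.0043, -0.0416], [0, 0, 0], -1], [[0.0017, 0.0043, -0.0416], [0, 0, 0], -1]])

```text
time_s: 7.45
position: [579.3, 207.2, 198.4]
ee_rot: [172.6, -0.0, 170.0]
contact_force: [-0.6, 0.5, -3.5]
gripper_width: 0.623
gripper_force: 64.0
```

```bash
python3 -c "
from h import *
show()"
```

```text
t 7.45 pos [579.3 207.2 198.4] cupbottom s 43.22 lat x 0.1 lat n 0.44 tool tilt 0.0 -0.13 F axial -3.6 Fx -0.7 Fn -0.1 M [-0.2   0.03 -0.05] w 0.623
```

Emit:
step_arm(steps=[[[0.0, 0.0001, -0.0007], [-0.004, -0.022, 0.169], -1], [[0.0, 0.0002, -0.0014], [-0.007, -0.043, 0.337], -1], [[0.0, 0.0003, -0.0021], [-0.011, -0.064, 0.496], -1], [[0.0001, 0.0004, -0.0028], [-0.007, -0.043, 0.337], -1], [[0.0001, 0.0004, -0.0035], [-0.004, -0.022, 0.169], -1], [[0.0001, 0.0005, -0.0042], [0, 0, 0], -1], [[0.0001, 0.0006, -0.0049], [0.004, 0.022, -0.169], -1], [[0.0001, 0.0007, -0.0056], [0.007, 0.043, -0.337], -1], [[0.0001, 0.0008, -0.0062], [0.011, 0.064, -0.496], -1], [[0.0002, 0.0009, -0.0069], [0.007, 0.043, -0.337], -1], [[0.0002, 0.001, -0.0076], [0.004, 0.022, -0.169], -1], [[0.0002, 0.0011, -0.0083], [0, 0, 0], -1], [[0.0002, 0.0012, -0.009], [-0.004, -0.022, 0.169], -1], [[0.0002, 0.0013, -0.0097], [-0.007, -0.043, 0.337], -1], [[0.0002, 0.0013, -0.0104], [-0.011, -0.064, 0.496], -1], [[0.0002, 0.0014, -0.0111], [-0.007, -0.043, 0.337], -1], [[0.0003, 0.0015, -0.0118], [-0.004, -0.022, 0.169], -1], [[0.0003, 0.0016, -0.0125], [0, 0, 0], -1], [[0.0003, 0.0017, -0.0132], [0.004, 0.022, -0.169], -1], [[0.0003, 0.0018, -0.0139], [0.007, 0.043, -0.337], -1]])

```text
time_s: 9.95
position: [579.4, 207.8, 184.9]
ee_rot: [173.2, -2.4, 150.5]
contact_force: [-2.2, -3.2, -0.2]
gripper_width: 0.619
gripper_force: 64.6
```

```bash
python3 -c "
from h import *
show()"
```

```text
t 9.95 pos [579.4 207.8 184.9] cupbottom s 29.76 lat x 0.11 lat n -0.93 tool tilt -0.001 -0.127 F axial 0.3 Fx -1.6 Fn -3.5 M [-1.08  0.41  1.21] w 0.619
```

Emit:
step_arm(steps=[[[0.0, 0.0001, -0.0007], [0.004, 0.021, -0.162], -1], [[0.0, 0.0002, -0.0014], [0, 0, 0], -1], [[0.0, 0.0003, -0.0021], [-0.004, -0.022, 0.169], -1], [[0.0001, 0.0004, -0.0028], [-0.007, -0.043, 0.334], -1], [[0.0001, 0.0004, -0.0035], [-0.011, -0.065, 0.503], -1], [[0.0001, 0.0005, -0.0042], [-0.015, -0.087, 0.671], -1], [[0.0001, 0.0006, -0.0049], [-0.018, -0.107, 0.83], -1], [[0.0001, 0.0007, -0.0056], [-0.015, -0.087, 0.671], -1], [[0.0001, 0.0008, -0.0062], [-0.011, -0.065, 0.503], -1], [[0.0002, 0.0009, -0.0069], [-0.007, -0.043, 0.334], -1], [[0.0002, 0.001, -0.0076], [-0.004, -0.022, 0.169], -1], [[0.0002, 0.0011, -0.0083], [0, 0, 0], -1]])

```text
time_s: 11.45
position: [580.0, 209.2, 177.3]
ee_rot: [173.1, -2.4, 150.6]
contact_force: [-1.7, -3.3, 3.1]
gripper_width: 0.619
gripper_force: 65.8
```

```bash
python3 -c "
from h import *
show()"
```

```text
t 11.45 pos [580.  209.2 177.3] cupbottom s 22.08 lat x 0.56 lat n -0.44 tool tilt -0.002 -0.127 F axial 3.5 Fx -1.1 Fn -3.1 M [-0.74  0.29  1.18] w 0.619
```

Emit:
step_arm(steps=[[[0.0, 0.0001, -0.0006], [-0.004, -0.022, 0.169], -1], [[0.0, 0.0002, -0.0012], [-0.007, -0.043, 0.334], -1], [[0.0, 0.0003, -0.0018], [-0.011, -0.065, 0.503], -1], [[0.0001, 0.0003, -0.0024], [-0.015, -0.087, 0.671], -1], [[0.0001, 0.0004, -0.003], [-0.018, -0.107, 0.83], -1]])

```text
time_s: 12.08
position: [580.6, 209.9, 174.6]
ee_rot: [173.5, 3.7, -161.5]
contact_force: [-3.5, -1.8, 3.6]
gripper_width: 0.623
gripper_force: 65.7
```

Emit:
step_arm(steps=[[[0.0, 0.0001, -0.0005], [0.004, 0.022, -0.169], -1], [[0.0, 0.0001, -0.001], [0.007, 0.043, -0.334], -1], [[0.0, 0.0002, -0.0015], [0.011, 0.065, -0.503], -1], [[0.0, 0.0003, -0.002], [0.015, 0.087, -0.671], -1], [[0.0, 0.0003, -0.0025], [0.018, 0.107, -0.83], -1]])

```text
time_s: 12.7
position: [580.2, 210.5, 171.9]
ee_rot: [173.0, -2.4, 150.5]
contact_force: [-2.7, 3.8, 1.3]
gripper_width: 0.619
gripper_force: 65.6
```

```bash
python3 -c "
from h import *
show()"
```

```text
t 12.7 pos [580.2 210.5 171.9] cupbottom s 16.55 lat x 0.56 lat n 0.24 tool tilt -0.002 -0.129 F axial 0.9 Fx -3.3 Fn 3.4 M [0.71 0.1  0.52] w 0.619
```

Emit:
step_arm(steps=[[[0.0, 0.0001, -0.0005], [-0.004, -0.022, 0.169], -1], [[0.0, 0.0001, -0.001], [-0.007, -0.043, 0.334], -1], [[0.0, 0.0002, -0.0015], [-0.011, -0.065, 0.503], -1], [[0.0, 0.0003, -0.002], [-0.015, -0.087, 0.671], -1], [[0.0, 0.0003, -0.0025], [-0.018, -0.107, 0.83], -1]])

```text
time_s: 13.32
position: [580.8, 210.8, 169.4]
ee_rot: [173.5, 3.7, -161.5]
contact_force: [-0.3, -1.6, 1.6]
gripper_width: 0.623
gripper_force: 65.5
```

Emit:
step_arm(steps=[[[0.0, 0.0001, -0.0005], [0.004, 0.022, -0.169], -1], [[0.0, 0.0001, -0.001], [0.007, 0.043, -0.334], -1], [[0.0, 0.0002, -0.0015], [0.011, 0.065, -0.503], -1], [[0.0, 0.0003, -0.002], [0.015, 0.087, -0.671], -1], [[0.0, 0.0003, -0.0025], [0.018, 0.107, -0.83], -1]])

```text
time_s: 13.95
position: [580.1, 210.8, 167.6]
ee_rot: [173.0, -2.4, 150.6]
contact_force: [-1.5, -0.7, 5.8]
gripper_width: 0.62
gripper_force: 66.2
```

Emit:
step_arm(steps=[[[0.0, 0.0, -0.0004], [-0.004, -0.022, 0.169], -1], [[0.0, 0.0001, -0.0008], [-0.007, -0.043, 0.334], -1], [[0.0, 0.0001, -0.0012], [-0.011, -0.065, 0.503], -1], [[0.0, 0.0002, -0.0016], [-0.015, -0.087, 0.671], -1], [[0.0, 0.0002, -0.002], [-0.018, -0.107, 0.83], -1]])

```text
time_s: 14.58
position: [581.2, 210.7, 167.2]
ee_rot: [173.5, 3.8, -161.5]
contact_force: [-4.7, -6.2, 13.7]
gripper_width: 0.622
gripper_force: 66.9
```

Emit:
step_arm(steps=[[[0.0, 0.0, -0.0002], [0.004, 0.022, -0.169], -1], [[0.0, 0.0, -0.0004], [0.007, 0.043, -0.334], -1], [[0.0, 0.0001, -0.0006], [0.011, 0.065, -0.503], -1], [[0.0, 0.0001, -0.0008], [0.015, 0.087, -0.671], -1], [[0.0, 0.0001, -0.001], [0.018, 0.107, -0.83], -1]])

```text
time_s: 15.2
position: [580.4, 211.1, 167.2]
ee_rot: [172.9, -2.3, 150.6]
contact_force: [-8.1, -2.2, 17.9]
gripper_width: 0.623
gripper_force: 67.6
```

```bash
python3 -c "
from h import *
show()"
```

```text
t 15.2 pos [580.4 211.1 167.2] cupbottom s 11.76 lat x 0.8 lat n 0.29 tool tilt -0.005 -0.129 F axial 18.3 Fx -7.6 Fn -1.2 M [-0.38  1.28  0.87] w 0.623
```

Emit:
step_arm(steps=[[[0, 0, 0.0008], [-0.004, -0.022, 0.169], -1], [[0, -0.0002, 0.0018], [-0.007, -0.043, 0.334], -1], [[0, -0.0003, 0.0025], [-0.007, -0.043, 0.334], -1], [[0, -0.0003, 0.0025], [-0.007, -0.043, 0.334], -1]])

```text
time_s: 15.7
position: [580.4, 210.7, 167.2]
ee_rot: [172.6, 0.1, 169.9]
contact_force: [-4.3, -4.9, 7.8]
gripper_width: 0.621
gripper_force: 66.5
```

```bash
python3 -c "
from h import *
show()"
```

```text
t 15.7 pos [580.4 210.7 167.2] cupbottom s 11.88 lat x 0.78 lat n -0.05 tool tilt -0.003 -0.129 F axial 8.5 Fx -3.4 Fn -4.5 M [-0.96  0.59  0.75] w 0.621
```

Emit:
step_arm(steps=[[[0, 0, 0], [0, 0, 0], 0], [[0, 0, 0], [0, 0, 0], 0.5], [[0, 0, 0], [0, 0, 0], 1], [[0, 0, 0], [0, 0, 0], 1], [[0, 0, 0], [0, 0, 0], 1], [[-0.0003, -0.0019, 0.015], [0, 0, 0], 1], [[-0.0009, -0.0051, 0.04], [0, 0, 0], 1], [[-0.0015, -0.009, 0.07], [0, 0, 0], 1], [[-0.002, -0.0115, 0.09], [0, 0, 0], 1]])

```text
time_s: 16.82
position: [578.5, 199.8, 258.1]
ee_rot: [172.5, 0.1, 169.9]
contact_force: [0.2, -0.0, 0.3]
gripper_width: 1.007
gripper_force: 0.0
```

```bash
python3 - <<'E'
from h import *
show()
im=imaging.read_camera("side")[:,:,::-1]; cv2.imwrite("pics/s2.png",cv2.resize(im[110:270,250:410],None,fx=3.5,fy=3.5,interpolation=2))
for c in(-.1,-.13,-.16,-.2):
    _,ex,ey,ez=fr(A[0],A[1],YAW); l=np.sin(c-1.05)*ey+np.cos(c-1.05)*ez; u=np.sin(c)*ey+np.cos(c)*ez
    print(c,(A+85*l-128*ex).round(1),proj("side",[A+85*l-157*ex,A+85*l-87*ex]).round(1).tolist(),proj("side",A+68*u).round(1))
E
```

```text
t 16.82 pos [578.5 199.8 258.1] cupbottom s 103.41 lat x 0.76 lat n 0.79 tool tilt -0.003 -0.131 F axial 0.3 Fx 0.2 Fn 0.1 M [-0.06 -0.02  0.02] w 1.007
-0.1 [441.2 159.7 172.7] [[273.0, 186.7], [308.0, 186.5]] [[347.7 159.1]]
-0.13 [441.1 158.7 170.4] [[273.0, 188.0], [308.0, 187.7]] [[347.8 159.5]]
-0.16 [440.9 157.8 168. ] [[273.0, 189.3], [308.1, 189.0]] [[347.9 160. ]]
-0.2 [440.7 156.7 164.8] [[273.1, 191.0], [308.1, 190.7]] [[348.1 160.6]]
```

View pics/s2.png

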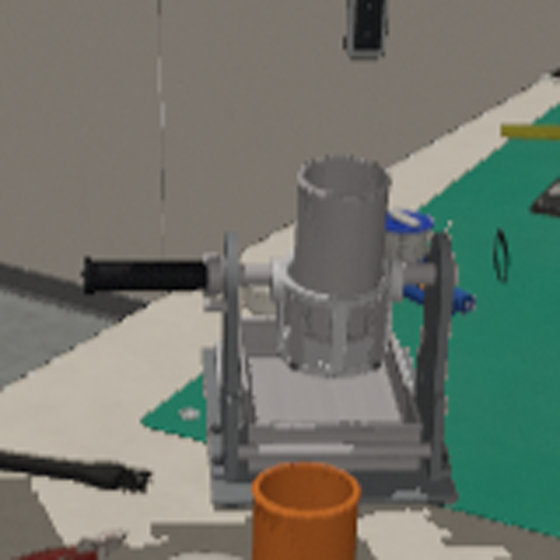

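Emit:
step_arm(steps=[[[-0.03, -0.009, 0.005], [-0.04, 0.007, 0], 1], [[-0.07, -0.021, 0.005], [-0.08, 0.014, 0], 1], [[-0.11, -0.033, 0.005], [-0.129, 0.022, 0], 1], [[-0.13, -0.04, 0.003], [-0.129, 0.022, 0], 0.5], [[-0.1375, -0.0413, -0.01], [-0.129, 0.022, 0], 0.2], [[-0.1375, -0.0413, -0.04], [-0.129, 0.022, 0], 0.2], [[-0.1375, -0.0413, -0.075], [-0.129, 0.022, 0], 0.2], [[-0.1375, -0.0413, -0.1], [-0.129, 0.022, 0], 0.2], [[-0.1375, -0.0413, -0.107], [-0.129, 0.022, 0], 0.2], [[-0.1375, -0.0413, -0.107], [-0.129, 0.022, 0], 0.2]])

```text
time_s: 18.12
position: [440.8, 158.7, 148.7]
ee_rot: [-180.0, 0.1, 169.9]
contact_force: [0.6, -0.0, 0.7]
gripper_width: 0.6
gripper_force: 0.0
```

Emit:
step_arm(steps=[[[0, 0, 0.002], [0, 0, 0], -0.2], [[0, 0, 0.002], [0, 0, 0], -0.6], [[0, 0, 0.002], [0, 0, 0], -1], [[0, 0, 0.002], [0, 0, 0], -1], [[0, 0, 0.002], [0, 0, 0], -1], [[0, 0, 0.002], [0, 0, 0], -1]])

```text
time_s: 18.88
position: [440.7, 158.6, 150.3]
ee_rot: [-180.0, 0.1, 169.9]
contact_force: [0.8, 0.7, 1.6]
gripper_width: -0.003
gripper_force: 0.6
```

```bash
python3 - <<'E'
from h import *
show(); s=monitor.state(); p=s["position"]; _,ex,ey,ez=fr(A[0],A[1],YAW)
g=p+[0,0,18.7]; d=g-A; print("grip rel x,y,z",d@ex,d@ey,d[2],np.hypot(d@ey,d[2]))
c0=-.135
for i,c in enumerate(np.arange(c0,2.56,.12)):
    f=lambda c:85*(np.sin(c-1.05)*ey+np.cos(c-1.05)*ez)
    print(i,round(c,3),((f(c)-f(c0))/1000).round(4).tolist())
c=2.5;print(((f(2.5)-f(c0))/1000).round(4), ((f(-.4)-f(c0))/1000).round(4))
E
```

```text
t 18.88 pos [440.7 158.6 150.3] cupbottom s 5.35 lat x -128.29 lat n -84.61 tool tilt -0.001 0.001 F axial 1.5 Fx 0.7 Fn 1.0 M [-0.07 -0.11 -0.02] w -0.003
grip rel x,y,z -128.35412220298326 -78.82965114357204 31.004031740560208 84.70751964015315
0 -0.135 [0.0, 0.0, 0.0]
1 -0.015 [0.0007, 0.0043, 0.0092]
2 0.105 [0.0017, 0.0097, 0.0178]
3 0.225 [0.0028, 0.0161, 0.0257]
4 0.345 [0.004, 0.0233, 0.0328]
5 0.465 [0.0054, 0.0314, 0.0389]
6 0.585 [0.0069, 0.0401, 0.044]
7 0.705 [0.0084, 0.0493, 0.048]
8 0.825 [0.0101, 0.0589, 0.0509]
9 0.945 [0.0118, 0.0688, 0.0525]
10 1.065 [0.0135, 0.0789, 0.053]
11 1.185 [0.0152, 0.0889, 0.0522]
12 1.305 [0.0169, 0.0988, 0.0503]
13 1.425 [0.0185, 0.1083, 0.0471]
14 1.545 [0.0201, 0.1174, 0.0428]
15 1.665 [0.0216, 0.126, 0.0374]
16 1.785 [0.0229, 0.1338, 0.0311]
17 1.905 [0.0241, 0.1408, 0.0238]
18 2.025 [0.0252, 0.147, 0.0157]
19 2.145 [0.026, 0.1521, 0.0069]
20 2.265 [0.0267, 0.1562, -0.0024]
21 2.385 [0.0272, 0.1591, -0.0121]
22 2.505 [0.0275, 0.1608, -0.0222]
[ 0.0275  0.1608 -0.0217] [-0.0009 -0.0055 -0.0217]
```

The fingers closed on nothing, so I need a look.

```bash
python3 - <<'E'
from h import *
a=imaging.read_camera("side")[:,:,::-1]; b=imaging.read_camera("top")[:,:,::-1]
cv2.imwrite("pics/s3f.png",a);cv2.imwrite("pics/t3f.png",b)
o=np.zeros((480,800,3),np.uint8); o[:,:400]=cv2.resize(a[130:250,250:350],(400,480),interpolation=2); o[:,400:]=cv2.resize(b[210:330,210:310],(400,480),interpolation=2)
cv2.imwrite("pics/c3.png",o)
p=monitor.state()["position"]; print(proj("side",[p,p+[0,0,18.7]]).round(1),proj("top",p).round(1))
E
```

```text
[[287.5 197.2]
 [287.4 188.6]] [[261.6 276.2]]
```

View pics/c3.png

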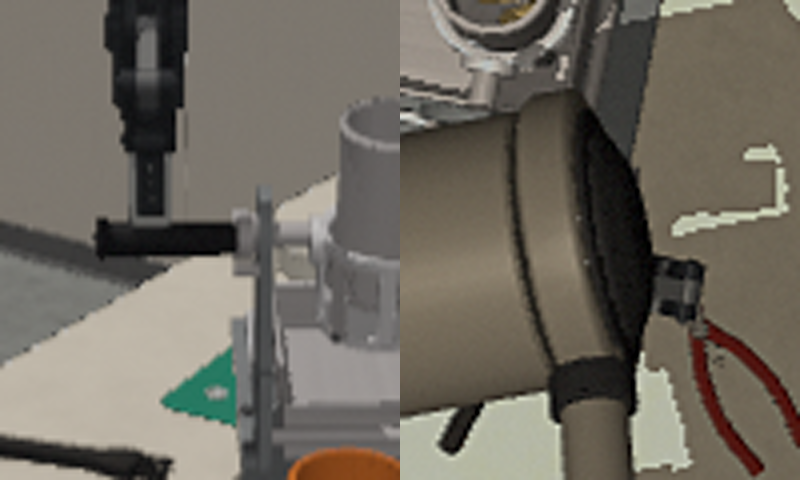

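The fingertips vanish at the top edge of the grip (side row ~184), but the TCP should project to row 197. I'll check that offset against the earlier picture, and whether the grip or cradle moved.

```bash
python3 - <<'E'
from h import *
p=np.array([578.5,199.8,258.1]);R=Ro.from_euler("xyz",[172.5,.1,169.9],degrees=True).as_matrix()
print("s2 pred TCP",proj("side",[p,p-13*R[:,2]]).round(1), "seen tip front finger (354.3,126.3); front finger is at -y side:",proj("side",[p-R[:,1]*45,p-R[:,1]*45-13*R[:,2]]).round(1))
a=cv2.imread("pics/s3f.png"); g=cv2.cvtColor(a,cv2.COLOR_BGR2GRAY)
for x in (278,283,285,287,290,293,296,303): print(x,g[178:204,x])
g0=cv2.cvtColor(cv2.imread("pics/side0.png"),cv2.COLOR_BGR2GRAY)
for x in (278,287,303): print("0",x,g0[178:204,x])
E
```

```text
s2 pred TCP [[349.6 135.8]
 [350.  129.7]] seen tip front finger (354.3,126.3); front finger is at -y side: [[352.1 145. ]
 [352.5 138.8]]
278 [119 119 120 119 120 119 119  80  38  35  26  21  16  12  16   9  48  59
  60  59  61  74  80 112 122 121]
283 [100 101  99  99  98  98  99  88  60  30  26  26  22  17  15   9  49  60
  61  59  58  58  74  84 130 171]
285 [ 26  25  25  27  24  24  84 101  68  26  24  20  18  14  12  14  53  60
  59  61  59  57  59 164 182 181]
287 [ 27  36  32  23  23  22  84 100  68  28  23  19  20  16  14  12 106  91
  60  59  62  60 160 181 181 182]
290 [ 27  26  26  27  21  22  84  99  68  25  20  18  19  12  15  11 102 100
  70  59 128 174 183 182 182 183]
293 [117 118 118 118 118 118 119  76  20  16  18  19  20  16  12  10 101 119
 161 181 184 185 184 182 181 183]
296 [113 115 115 115 114 114 115  73  14  17  17  21  19  15  11  14  96 167
 185 184 184 183 183 182 182 184]
303 [119 120 119 120 120 119 120  77  13  16  16  17  15  18  16  13 159 184
 182 183 184 184 184 185 183 184]
0 278 [117 117 118 119 117 114  75  33  33  28  23  17  16  14  65  66  57  59
  59  58  59  71  78 111 120 119]
0 287 [118 117 118 118 117  78  29  35  32  31  23  20  15  15   3  99 122  90
  57  58  58  59 157 178 179 179]
0 303 [117 117 117 117 118  77  31  34  33  29  26  20  16  11  87 163 180 181
 180 181 181 181 181 182 180 182]
```

Now it's clear: the visible fingertips end about 25 mm short of the reported TCP. They closed on top of the grip and pressed it down to about c=-0.16. I'll lift, open, go about 28 mm deeper and close again.

Emit:
step_arm(steps=[[[0, 0, 0.012], [0, 0, 0], -0.3], [[0, 0, 0.02], [0, 0, 0], 0.2], [[0, 0, 0.02], [0, 0, 0], 0.2], [[0, 0, 0.02], [0, 0, 0], 0.2], [[0, -0.0005, 0.01], [0, 0, 0], 0.2], [[0, -0.001, -0.005], [0, 0, 0], 0.2], [[0, -0.001, -0.018], [0, 0, 0], 0.2], [[0, -0.001, -0.026], [0, 0, 0], 0.2], [[0, -0.001, -0.026], [0, 0, 0], 0.2]])

```text
time_s: 20.1
position: [440.1, 157.6, 123.5]
ee_rot: [-179.9, -0.0, 169.9]
contact_force: [0.7, 0.2, 1.3]
gripper_width: 0.607
gripper_force: 0.0
```

Emit:
step_arm(steps=[[[0, 0, 0], [0, 0, 0], -0.2], [[0, 0, 0], [0, 0, 0], -0.6], [[0, 0, 0], [0, 0, 0], -1], [[0, 0, 0], [0, 0, 0], -1], [[0, 0, 0], [0, 0, 0], -1]])

```text
time_s: 20.72
position: [440.9, 158.1, 124.4]
ee_rot: [180.0, 0.1, 169.9]
contact_force: [0.5, 5.0, -1.6]
gripper_width: 0.198
gripper_force: 58.5
```

```bash
python3 - <<'E'
from h import *
_,ex,ey,ez=fr(A[0],A[1],YAW)
f=lambda c:85*(np.sin(c-1.05)*ey+np.cos(c-1.05)*ez)
c0=-.165
for i in range(1,24): print(i,round(c0+.12*i,3),((f(c0+.12*i)-f(c0))/1000).round(4).tolist())
print(((f(2.5)-f(c0))/1000).round(4))
E
```

```text
1 -0.045 [0.0007, 0.0041, 0.0093]
2 0.075 [0.0016, 0.0092, 0.0181]
3 0.195 [0.0026, 0.0153, 0.0262]
4 0.315 [0.0038, 0.0224, 0.0334]
5 0.435 [0.0052, 0.0302, 0.0398]
6 0.555 [0.0066, 0.0387, 0.0452]
7 0.675 [0.0082, 0.0478, 0.0495]
8 0.795 [0.0098, 0.0574, 0.0526]
9 0.915 [0.0115, 0.0673, 0.0546]
10 1.035 [0.0132, 0.0773, 0.0554]
11 1.155 [0.015, 0.0873, 0.0549]
12 1.275 [0.0166, 0.0972, 0.0532]
13 1.395 [0.0183, 0.1069, 0.0504]
14 1.515 [0.0199, 0.1161, 0.0464]
15 1.635 [0.0214, 0.1248, 0.0413]
16 1.755 [0.0227, 0.1328, 0.0351]
17 1.875 [0.024, 0.1401, 0.0281]
18 1.995 [0.0251, 0.1464, 0.0202]
19 2.115 [0.026, 0.1518, 0.0116]
20 2.235 [0.0267, 0.1562, 0.0024]
21 2.355 [0.0273, 0.1594, -0.0073]
22 2.475 [0.0276, 0.1614, -0.0173]
23 2.595 [0.0278, 0.1623, -0.0274]
[ 0.0277  0.1617 -0.0194]
```

Emit:
step_arm(steps=[[[0.0003, 0.002, 0.0046], [0, 0, 0], -1], [[0.0007, 0.0041, 0.0093], [0, 0, 0], -1], [[0.0016, 0.0092, 0.0181], [0, 0, 0], -1], [[0.0026, 0.0153, 0.0262], [0, 0, 0], -1], [[0.0038, 0.0224, 0.0334], [0, 0, 0], -1], [[0.0052, 0.0302, 0.0398], [0, 0, 0], -1], [[0.0066, 0.0387, 0.0452], [0, 0, 0], -1], [[0.0066, 0.0387, 0.0452], [0, 0, 0], -1]])

```text
time_s: 21.72
position: [447.9, 196.6, 170.5]
ee_rot: [-180.0, 0.2, 169.9]
contact_force: [4.3, -1.4, 2.3]
gripper_width: 0.202
gripper_force: 59.7
```

```bash
python3 -c "
from h import *
show()"
```

```text
t 21.73 pos [447.9 196.6 170.5] cupbottom s 20.38 lat x -127.51 lat n -43.63 tool tilt -0.003 0.001 F axial 2.4 Fx 4.5 Fn -0.3 M [-0.35 -0.6  -0.15] w 0.202
```

Emit:
step_arm(steps=[[[0.0016, 0.0091, 0.0043], [0, 0, 0], -1], [[0.0032, 0.0187, 0.0074], [0, 0, 0], -1], [[0.0049, 0.0286, 0.0094], [0, 0, 0], -1], [[0.0066, 0.0386, 0.0102], [0, 0, 0], -1], [[0.0084, 0.0486, 0.0097], [0, 0, 0], -1], [[0.01, 0.0585, 0.008], [0, 0, 0], -1], [[0.0117, 0.0682, 0.0052], [0, 0, 0], -1], [[0.0133, 0.0774, 0.0012], [0, 0, 0], -1], [[0.0148, 0.0861, -0.0039], [0, 0, 0], -1], [[0.0161, 0.0941, -0.0101], [0, 0, 0], -1], [[0.0174, 0.1014, -0.0171], [0, 0, 0], -1], [[0.0185, 0.1077, -0.025], [0, 0, 0], -1], [[0.0194, 0.1131, -0.0336], [0, 0, 0], -1], [[0.0201, 0.1175, -0.0428], [0, 0, 0], -1], [[0.0201, 0.1175, -0.0428], [0, 0, 0], -1]])

```text
time_s: 23.6
position: [469.5, 314.9, 127.4]
ee_rot: [179.9, 0.3, 169.9]
contact_force: [9.1, 3.5, 1.1]
gripper_width: 0.2
gripper_force: 59.4
```

Next, on to the tipped stop.

Emit:
step_arm(steps=[[[0.0006, 0.0032, -0.0097], [0, 0, 0], -1], [[0.0009, 0.0052, -0.0197], [0, 0, 0], -1], [[0.001, 0.0055, -0.0218], [0, 0, 0], -1], [[0.001, 0.0055, -0.0235], [0, 0, 0], -1], [[0.001, 0.0055, -0.0235], [0, 0, 0], -1], [[0.001, 0.0055, -0.0235], [0, 0, 0], -1], [[0.001, 0.0055, -0.0235], [0, 0, 0], -1], [[0.001, 0.0055, -0.0235], [0, 0, 0], -1]])

```text
time_s: 24.6
position: [470.6, 320.2, 106.2]
ee_rot: [179.8, 0.4, 169.9]
contact_force: [4.9, 0.9, 12.0]
gripper_width: 0.2
gripper_force: 60.8
```

```bash
python3 - <<'E'
from h import *
show()
a=imaging.read_camera("side")[:,:,::-1]; b=imaging.read_camera("top")[:,:,::-1]
o=np.zeros((480,800,3),np.uint8); o[:,:400]=cv2.resize(a[130:274,270:390],(400,480),interpolation=2); o[:,400:]=cv2.resize(b[165:285,165:265],(400,480),interpolation=2)
cv2.imwrite("pics/c4.png",o)
E
```

```text
t 24.6 pos [470.6 320.2 106.2] cupbottom s -59.76 lat x -125.71 lat n 72.91 tool tilt -0.007 -0.003 F axial 11.7 Fx 4.7 Fn 3.2 M [-0.   -0.69 -0.09] w 0.2
```

View pics/c4.png

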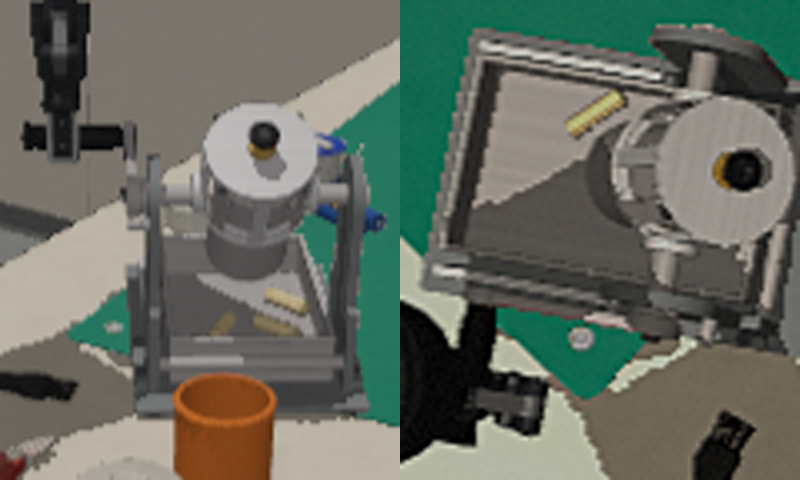

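Tipped to the stop, with three spacers visible in the tray. I'll swing back and look into the cup.

Emit:
step_arm(steps=[[[-0.0004, -0.0023, 0.0138], [0, 0, 0], -1], [[-0.001, -0.0055, 0.0235], [0, 0, 0], -1], [[-0.0017, -0.0099, 0.0327], [0, 0, 0], -1], [[-0.0026, -0.0153, 0.0413], [0, 0, 0], -1], [[-0.0037, -0.0216, 0.0492], [0, 0, 0], -1], [[-0.005, -0.0289, 0.0562], [0, 0, 0], -1], [[-0.0063, -0.0369, 0.0624], [0, 0, 0], -1], [[-0.0078, -0.0456, 0.0675], [0, 0, 0], -1], [[-0.0094, -0.0548, 0.0715], [0, 0, 0], -1], [[-0.0111, -0.0645, 0.0743], [0, 0, 0], -1], [[-0.0127, -0.0744, 0.076], [0, 0, 0], -1], [[-0.0145, -0.0844, 0.0765], [0, 0, 0], -1], [[-0.0162, -0.0944, 0.0757], [0, 0, 0], -1], [[-0.0179, -0.1043, 0.0737], [0, 0, 0], -1], [[-0.0195, -0.1139, 0.0706], [0, 0, 0], -1], [[-0.0211, -0.123, 0.0663], [0, 0, 0], -1], [[-0.0225, -0.1315, 0.0609], [0, 0, 0], -1], [[-0.0239, -0.1393, 0.0545], [0, 0, 0], -1], [[-0.0251, -0.1464, 0.0473], [0, 0, 0], -1], [[-0.0261, -0.1525, 0.0392], [0, 0, 0], -1]])

```text
time_s: 27.2
position: [442.3, 166.6, 142.1]
ee_rot: [-180.0, 0.1, 169.9]
contact_force: [6.0, 1.2, -1.1]
gripper_width: 0.198
gripper_force: 59.5
```

Emit:
step_arm(steps=[[[-0.0009, -0.0051, -0.0088], [0, 0, 0], -1], [[-0.0016, -0.0092, -0.0181], [0, 0, 0], -1], [[-0.002, -0.0118, -0.0277], [0, 0, 0], -1], [[-0.0023, -0.0137, -0.0374], [0, 0, 0], -1], [[-0.0023, -0.0138, -0.0395], [0, 0, 0], -1], [[-0.0023, -0.0138, -0.0395], [0, 0, 0], -1], [[-0.0023, -0.0138, -0.0395], [0, 0, 0], -1]])

```text
time_s: 28.08
position: [440.3, 154.1, 105.7]
ee_rot: [179.9, 0.2, 169.9]
contact_force: [-3.8, 2.0, 28.0]
gripper_width: 0.205
gripper_force: 62.8
```

Emit:
step_arm(steps=[[[0, 0, 0.001], [0, 0, 0], -1], [[0, 0, 0.002], [0, 0, 0], -1], [[0, 0, 0.002], [0, 0, 0], -0.5], [[0, 0, 0.002], [0, 0, 0], 0], [[0, 0, 0.002], [0, 0, 0], 0.3], [[0, 0, 0.002], [0, 0, 0], 0.3], [[0, 0, 0.03], [0, 0, 0], 0.3], [[0, 0, 0.08], [0, 0, 0], 0.3], [[0, 0, 0.13], [0, 0, 0], 0.3], [[-0.02, -0.06, 0.14], [0, 0, 0], 0.3], [[-0.03, -0.12, 0.14], [0, 0, 0], 0.3], [[-0.03, -0.18, 0.14], [0, 0, 0], 0.3], [[-0.03, -0.24, 0.14], [0, 0, 0], 0.3], [[-0.03, -0.29, 0.14], [0, 0, 0], 0.3], [[-0.03, -0.29, 0.14], [0, 0, 0], 0.3]])

```text
time_s: 29.95
position: [409.4, -139.8, 242.4]
ee_rot: [-179.9, -0.0, 169.6]
contact_force: [0.4, 1.4, -0.4]
gripper_width: 0.651
gripper_force: 0.0
```

```bash
python3 - <<'E'
from h import *
show()
a=imaging.read_camera("side")[:,:,::-1]; b=imaging.read_camera("top")[:,:,::-1]
cv2.imwrite("pics/s5f.png",a);cv2.imwrite("pics/t5f.png",b)
o=np.zeros((480,800,3),np.uint8); o[:,:400]=cv2.resize(a[130:274,270:390],(400,480),interpolation=2); o[:,400:]=cv2.resize(b[165:297,165:275],(400,480),interpolation=2)
cv2.imwrite("pics/c5.png",o)
_,ex,ey,ez=fr(A[0],A[1],YAW)
for c in(-.4,-.35,-.3):
    l=np.sin(c-1.05)*ey+np.cos(c-1.05)*ez; u=np.sin(c)*ey+np.cos(c)*ez
    print(c,proj("side",[A+85*l-157*ex,A+85*l-87*ex]).round(1).tolist(),"rim",proj("side",A+68*u).round(1),proj("top",A+68*u).round(1))
E
```

```text
t 29.95 pos [ 409.4 -139.8  242.4] cupbottom s 135.5 lat x -108.86 lat n -369.51 tool tilt 0.0 0.001 F axial -0.5 Fx 0.2 Fn 1.4 M [ 0.02  0.   -0.  ] w 0.651
-0.4 [[273.3, 199.4], [308.1, 199.1]] rim [[348.7 164.5]] [[242.1 204.5]]
-0.35 [[273.2, 197.3], [308.1, 197.0]] rim [[348.6 163.4]] [[240.3 204.2]]
-0.3 [[273.2, 195.3], [308.1, 194.9]] rim [[348.4 162.4]] [[238.5 203.8]]
```

View pics/c5.png

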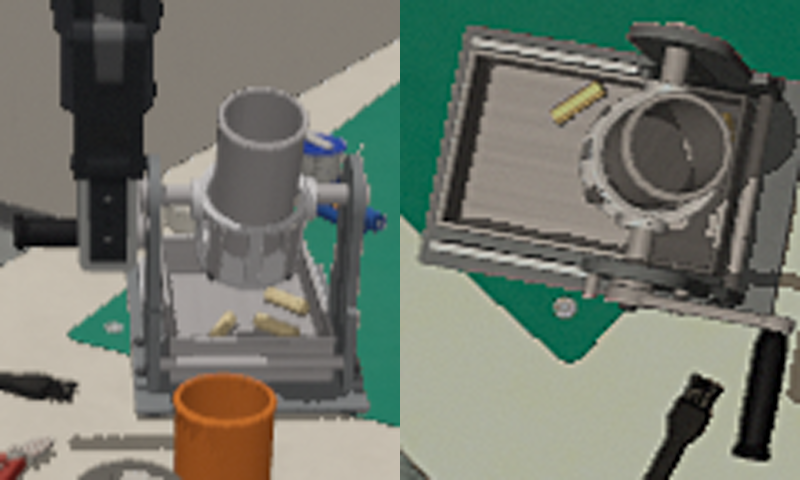

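```bash
python3 - <<'E'
from h import *
for n in("top","side"):
    im=cv2.imread(f"pics/{n[0]}5f.png"); hsv=cv2.cvtColor(im,cv2.COLOR_BGR2HSV)
    m=((hsv[...,0]>18)&(hsv[...,0]<35)&(hsv[...,1]>70)&(hsv[...,2]>60)).astype(np.uint8)
    k,l,st,ce=cv2.connectedComponentsWithStats(m)
    for i in range(1,k):
        if st[i,4]>=4 and 150<ce[i,0]<480 and 120<ce[i,1]<340: 
            P=onz(n,ce[i],12); print(n,st[i].tolist(),ce[i].round(1),P.round(0),"in other view",proj("side" if n=="top" else "top",P).round(0))
b=cv2.imread("pics/t5f.png")[180:232,205:265]; a=cv2.imread("pics/s5f.png")[190:240,305:385]
o=np.zeros((600,800,3),np.uint8); o[:416,:480]=cv2.resize(b,None,fx=8,fy=8,interpolation=2); q=cv2.resize(a,None,fx=4,fy=4,interpolation=2); o[:200,480:800]=q
o=np.clip(o.astype(float)*1.8,0,255).astype(np.uint8); cv2.imwrite("pics/c6.png",o)
E
```

```text
top [248, 129, 7, 5, 16] [250.6 130.6] [782. 211.  12.] in other view [[424. 231.]]
top [207, 187, 14, 12, 70] [213.6 192.7] [635. 296.  12.] in other view [[355. 221.]]
top [254, 196, 3, 8, 11] [255.3 198.9] [619. 198.  12.] in other view [[361. 240.]]
side [393, 146, 44, 8, 162] [416.6 148.1] [1044.  843.   12.] in other view [[-2. 31.]]
side [442, 147, 50, 11, 217] [465.4 151.6] [1204.  770.   12.] in other view [[ 30. -31.]]
side [433, 155, 3, 4, 7] [433.9 156.4] [1064.  739.   12.] in other view [[39. 22.]]
side [473, 161, 5, 1, 5] [475. 161.] [1183.  666.   12.] in other view [[ 70. -25.]]
side [350, 217, 13, 7, 38] [355.7 220.3] [637. 300.  12.] in other view [[212. 192.]]
side [427, 216, 11, 8, 45] [432.2 219.8] [829. 264.  12.] in other view [[229. 111.]]
side [333, 224, 7, 7, 24] [336.6 227.5] [579. 271.  12.] in other view [[224. 216.]]
side [346, 225, 14, 6, 45] [352.2 227.7] [616. 262.  12.] in other view [[228. 200.]]
side [454, 255, 2, 3, 4] [454.2 256.2] [796.  85.  12.] in other view [[304. 124.]]
```

View pics/c6.png

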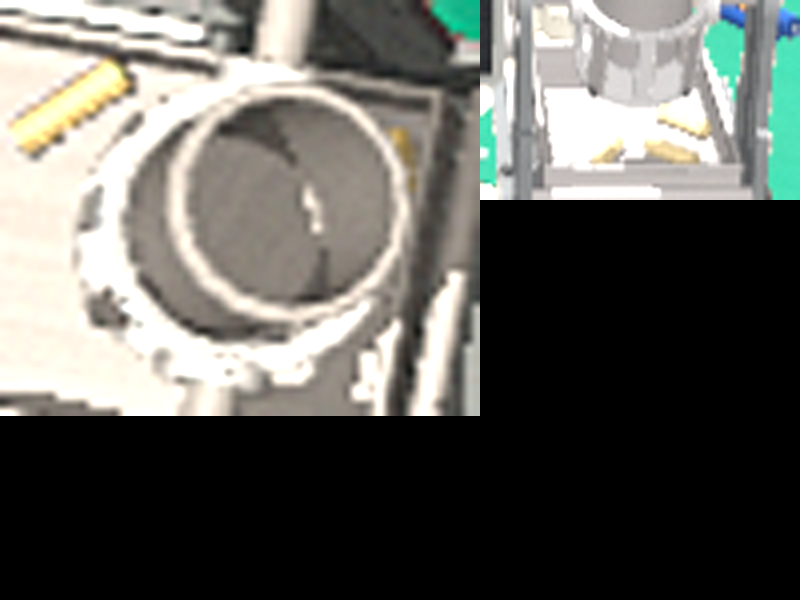

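The cup is empty and home (rim where predicted), and the grip sits at side row ~199.5, i.e. c≈-0.4. Three spacers show in the side view's tray. The fourth is at top (255,199), inside the tray by its near wall. The arm is clear, so I'll hand in.

```bash
python3 -c "
from plant import robot
print(robot.sign_off())"
```

```text
the job is handed in; nothing more can be done
None
```

I handed the job in at about 30 s (no verdict was returned): the cup is seated on the cradle floor and empty, all four spacers are in the tray, the lever is back at its loading stop, and the arm touches nothing.

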